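# Tighten the nut inside the model tower

## Task

Take the ring spanner from the rubber mat and with its big ring tighten the nut inside the half-built tower (clockwise seen from above) until it comes to its stop and is nipped up snug there (about 1 to 2 N m), lifting the spanner and reseating it for each short swing between the glued walls. Work gently: do not force the nut, bang the walls, turn the nut with the fingers or disturb the other things. Then lay the spanner flat back on the mat and let go.

Things in the scene. Friction and masses are not known exactly. Their poses are not given: they have to be found in the camera images.
- tower: Half-built model tower on a plywood board (130 x 150 x 18 mm) fixed to the table. Origin on the nut's axis at table height, z up, x towards the open side of the bay. Carries the walls, a brown floor plate, a steel washer (50 mm across, top 30 mm above the table) and the nut.
- walls: Three freshly glued fibreboard walls in a U round the nut, origin and axes as tower, up to 85 mm above the table. Side walls: inner faces at y = +40 and -40 mm, 10 mm thick, from x = -45 to +36 mm; back wall: inner face at x = -40 mm; open to +x. Light rubbing is fine; a knock or push over 15 N breaks the glue.
- nut_seat (a point): Centre of the underside of the steel hexagon nut, on the washer, 30 mm above the table: the big ring's underside centre lies here when fully seated. Turns with the nut; z up, x square to one of the six flats. Nut 34 mm across flats, 18 mm high (top 4 mm chamfered); its stud, 19 mm across, ends 22 mm above this point.
- nut (a joint): Turn of the nut in rad, growing clockwise seen from above (tightening); starts between 0 and 0.35. Steady friction of about 0.25 N m, stays where left, stop at 2.75, where the torque rises sharply and the nut yields only 0.01 to 0.02 rad per N m. Snug means about 1 to 2 N m there (held a moment); over about 2.5 N m, or over 180 N between spanner and nut in any way, damages it.
- spanner: Loose steel double-ended ring spanner, about 0.3 kg, 220 mm long. Origin under its middle, in the plane of the rings' undersides, z up, x towards the big ring. Ring centres at x = +85 mm (big) and -85 mm (small, 24 mm hole, does not fit), rings 14 mm thick. Starts flat on the mat, its x within 0.6 rad of the world's -x (big ring towards the robot).
- spanner_handle (a point): Middle of the spanner's handle, 26 mm above the rings' underside; axes as spanner. A straight raised bar 86 mm long (along x), 14 mm wide, 12 mm high. With the ring seated and the handle pointing out of the open side, it can swing only about 40 degrees to either side of the tower's x before it meets the end of a side wall.
- big_ring (a point): Centre of the big ring, in the plane of its underside; axes as spanner. Hexagon hole 35.6 mm across flats, two flats square to x; about 52 mm outside. On the nut it has about 0.8 mm of room each side and 5 degrees of turning play each way, and fits every 60 degrees.
- mat: Black rubber mat fixed on the table, 250 x 120 x 3 mm (x, y, z), origin at the centre of its underside.
- glue: Bystander: white glue bottle, 56 mm across, 150 mm tall; origin under its base.
- cup: Bystander: clear cup, 72 mm across, 90 mm tall; origin under its base.
- driver: Bystander: screwdriver lying, 200 mm long; origin under its middle.
- washer: Bystander: loose flat washer, 40 mm across, 4 mm thick, between mat and tower; origin under its centre.
- offcut: Bystander: wood strip offcut 90 x 22 x 10 mm, between mat and tower; origin under its centre.
- dome: Bystander: plaster dome 72 mm across, 44 mm high; origin under its centre.
- arch: Bystander: plaster half-round arch 72 mm across, 12 mm high; origin at the arch's centre.
Not all that is in view belongs to the job. Several things have the shape of the tower; the one meant has the colours described above. Of the things that look like the spanner, the larger one is meant.

How it is judged (in metres and radians):
On the way, in this order (a step that is already met when the one before it is completed fails the run):
1. first swing: the big ring fully seated on the nut and the nut turned past 0.6 rad (horizontal distance between big_ring and nut_seat below 0.006 m and z of big_ring in the frame of nut_seat below 0.007 m and value of joint nut above 0.6 rad), for 0.1 s.
2. the spanner lifted clear off the nut (z of big_ring in the frame of nut_seat above 0.018 m), for 0.1 s.
3. reseated: the nut at its stop and nipped up with the seated spanner (at least 45 N between spanner and nut, about 0.7 N m) (horizontal distance between big_ring and nut_seat below 0.006 m and z of big_ring in the frame of nut_seat below 0.007 m and value of joint nut above 2.7 rad and contact force between spanner and nut above 45 N), for 0.1 s.
At the end, for the whole second after the job is handed in: The nut is within 0.1 rad of its stop (joint above 2.65); the spanner lies flat (within 0.1 rad, right way up) and still on the mat, its middle within 60 mm along and 50 mm across of the mat's centre, released (value of joint nut above 2.65 rad and x of spanner in the frame of mat between -0.06 and 0.06 m and y of spanner in the frame of mat between -0.05 and 0.05 m and height (world z) of spanner below 0.012 m and angle between spanner's own z axis and vertical below 0.1 rad and contact force between spanner and mat above 0.5 N and linear speed of spanner below 0.02 m/s and contact force between the fingers and spanner below 0.1 N); the robot touches nothing.
It fails at once if nut turned or squeezed by the fingers (over 3 N) (contact force between the fingers and nut above 3 N).
It fails at once if spanner and nut forced together with more than 180 N (about 2.5 N m) (contact force between spanner and nut above 180 N).
It fails at once if spanner strikes or pushes the glued walls with more than 15 N (contact force between spanner and walls above 15 N).
It fails at once if robot strikes or pushes the glued walls with more than 15 N (contact force between any of the fingers, the arm and walls above 15 N).
It fails at once if another thing on the bench moved more than 40 mm (distance of any of glue, cup, driver, washer, offcut, dome, arch from where it was at the start of the episode above 0.04 m).
It also fails if it takes over 72 s, if anything falls off the work surface, if the arm or the gripper's body presses on something with over 40 N, if the wrist force passes 120 N, or if a joint passes its speed limit or range.

## Robot

A 6-joint arm with a two-finger parallel gripper is mounted at the origin on the work surface. World frame = base frame: x ahead of the robot, y to its left, z up, the work surface at z = 0. Lengths are in mm, angles in rad, forces in N, time in s.
With the tool pointing down it reaches from about 275 to 750 mm from the base axis. Payload 10.2 kg.
Tool frame: the origin (TCP) lies on the front face of the gripper's body, between the roots of the fingers; the fingertips stand 73 mm ahead of it and the grasp point (between the pads) lies 54 mm ahead of it; z points along the fingers, y is the direction in which the jaws open and shut (so a half turn about z gives the same grasp; the last joint's range is limited). The gripper opens to 85 mm and grips with 20 to 120 N. Pads are 22 mm wide; open, the fingers measure 114 mm over their backs; the gripper's body (76 mm by 85 mm) begins 54 mm behind the grasp point. The pads swing forward as they close: fully open they stand 13 mm farther back than shut.
Start: joints at [0.94, 0.313, 1.498, -0, 1.331, -0.223], TCP at [208.223, 481.949, 303.894] pointing down, gripper open.
Joint ranges: [-2.94, 2.94], [-0.97, 2.17], [0.19, 2.56], [-1.23, 4.37], [0.02, 3.11], [-2.88, 2.88]. Speed limits (rad/s): [2.39, 2.39, 3.01, 3.14, 3.14, 3.14].

## Interface

Orientations are given as a unit quaternion [w, x, y, z].
In Python, from rig import ctrl gives the robot as it stands.
- The arm moves only by the tool move_arm, never from a script. Its argument "series" is a list of rows, each a list of 3 entries, a list of its own where there are three numbers: the shift along the tool's x, y, z in mm, then the turn about the tool's z in degrees, then the opening, from 0 (shut) to 1 (fully open). In form: [[[tx, ty, tz], yaw, grip], ...]. A call has 1 to 10 rows; each row is the pose to reach, as a shift and turn from the pose commanded when the call began, along the tool's axes at that moment; what a row does not reach only later rows make up. A row lasts 1/8 s, in which the tool goes at most 62.5 mm and 10.7 degrees, less where a joint would pass 70% of its speed; a pose out of reach is approached as far as the arm can. A call with a gripper value outside its range is refused whole. The fingers move at their own pace and stop on an object; "force" is the grip in N (left out, the last holds). Time passes only in rows, so rows that repeat a pose let the fingers close. It gives the time, the measured TCP pose, the force and the opening at its end, in the units of the state.
- ctrl.sense(): the state, without advancing time (a new reading comes with each control period).
- ctrl.capture(name): name is "side" or "top"; returns (picture, depth): 384x512x3 uint8, red, green, blue; 384x512 float32, mm along the optical axis (not along the pixel's ray), 0 where there is no reading.
- ctrl.camera_model(name): a dict with "fov_y" (degrees; the focal length in pixels is half the picture's height over the tangent of half this angle, whatever the lens; pixels are square), "cx", "cy" (the principal point, pixels), "rvec" (rotation vector, rad) and "tvec" (3), from world to camera coordinates, as OpenCV has them. Camera axes: x right, y down, z forward; pixel columns grow to the right and rows downward; lengths in mm; the calibration is good to about 2 mm. A picture is of the moment at which its call begins. camera_model takes no time and is no camera call.
- ctrl.finish_job(): hands the job in, once; it reports no verdict.
The state is a dict: "time_s": time; "joints": joint angles; "dq": joint speeds; "tau": joint torques, N m; "eef_pos": TCP position; "ee_rot": TCP orientation; "force": force on the tool from outside, world axes, zero at the start; "wrist_torque": the same for the moment, N m; "grip_width": opening from 0.0 (shut) to 1.0 (fully open).
Only numpy, scipy, OpenCV 4.12 (cv2) and the standard library are available. Lean on these libraries where they do the work, as an engineer would, in place of code of your own. Each camera call takes 0.05 s, during which the arm holds its last target.

## Working session

There is one attempt and no reset: what is moved stays moved. The work goes in short steps, Python scripts to look and compute and a tool call to move; the robot and the scene stay as the last step left them, time stands still between calls to the robot, and variables do not carry over. Pictures are saved under pics/ and viewed, and the job is handed in when it is done.

Besides the shell and the picture viewer there is one more tool, called after "Call:" by a JSON object that holds its "method" and its "body". move_arm: Moves the arm, as the interface text tells. Its arguments: {"type":"object","properties":{"series":{"type":"array","items":{"type":"array"}},"force":{"type":"number"}},"required":["series"]}

```bash
ls; mkdir -p pics; cat > h.py <<'E'
import numpy as np, cv2
from rig import ctrl
def cam(n):
    m=ctrl.camera_model(n); f=192/np.tan(np.radians(m["fov_y"]/2))
    R=cv2.Rodrigues(np.array(m["rvec"],float))[0]; t=np.array(m["tvec"],float).ravel()
    return f,m["cx"],m["cy"],R,t,m
def ray(n,u,v,z):
    f,cx,cy,R,t,m=cam(n)
    u=np.asarray(u,float);v=np.asarray(v,float)
    d=np.stack([(u-cx)/f,(v-cy)/f,np.ones_like(u)],-1)@R
    c=-R.T@t
    s=(z-c[2])/d[...,2]
    return c+d*s[...,None]
def pts(n,dep):
    f,cx,cy,R,t,m=cam(n)
    v,u=np.mgrid[:384,:512]
    P=np.stack([(u-cx)/f*dep,(v-cy)/f*dep,dep],-1)
    return (P-t)@R
def proj(n,P):
    f,cx,cy,R,t,m=cam(n)
    q=np.asarray(P,float)@R.T+t
    return np.stack([q[...,0]/q[...,2]*f+cx,q[...,1]/q[...,2]*f+cy],-1)
def save(name,im,roi=None,s=1):
    if roi: u0,v0,u1,v1=roi; im=im[v0:v1,u0:u1]
    im=cv2.resize(im,None,fx=s,fy=s,interpolation=cv2.INTER_CUBIC)
    cv2.imwrite("pics/"+name+".png",im[...,::-1])
E
python3 - <<'E'
from h import *
print(ctrl.sense())
for n in("side","top"):
    a,d=ctrl.capture(n); np.savez("pics/0%s.npz"%n,a=a,d=d); save("0"+n,a,s=1.5); print(cam(n))
E
```

```text
pics
{'time_s': 0.0, 'joints': array([ 9.39603286e-01,  3.13442313e-01,  1.49844186e+00, -1.68982286e-06,
        1.33103228e+00, -2.23410073e-01]), 'dq': array([-6.80745468e-04, -3.23876595e-04,  1.22571525e-05, -1.50857259e-03,
       -1.31692242e-03, -1.40250386e-03]), 'tau': array([-2.92188670e-04, -4.12271011e+01, -2.59738612e+01, -2.27049891e-04,
        4.18175507e-03, -2.14848188e-05]), 'eef_pos': array([208.11328973, 481.80061704, 303.3371598 ]), 'ee_rot': array([-2.73554693e-04,  2.02481488e-01,  9.79285867e-01, -6.02725217e-04]), 'force': array([-0.43092611,  0.58678437,  1.07426403]), 'wrist_torque': array([-0.05351959, -0.02902605, -0.01318597]), 'grip_width': 1.003768379162699}
(np.float64(413.8186804902121), 250.7916905412143, 191.66120396795117, array([[ 0.89631497, -0.44331444,  0.00958005],
       [-0.20846967, -0.44036589, -0.87328018],
       [ 0.39135644,  0.78073695, -0.48712416]]), array([-467.862601  ,  168.7788272 ,  969.52016258]), {'fov_y': 49.779896082664685, 'cx': 250.7916905412143, 'cy': 191.66120396795117, 'rvec': array([ 2.03894922, -0.47062552,  0.28949915]), 'tvec': array([-467.862601  ,  168.7788272 ,  969.52016258])})
(np.float64(379.2635227925838), 257.2175441818256, 190.3338011164734, array([[ 0.00843926, -0.99995925, -0.0032043 ],
       [-0.98071928, -0.00765114, -0.195272  ],
       [ 0.19523953,  0.00479047, -0.98074389]]), array([  7.08696365, 520.53014698, 992.19364077]), {'fov_y': 53.70110747997257, 'cx': 257.2175441818256, 'cy': 190.3338011164734, 'rvec': array([ 2.12489837, -2.10770649,  0.20435113]), 'tvec': array([  7.08696365, 520.53014698, 992.19364077])})
```

View pics/0side.png

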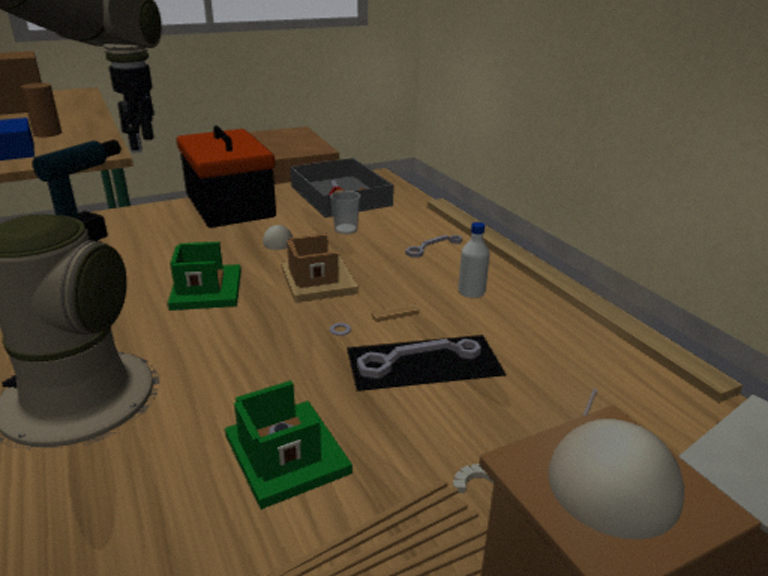

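View pics/0top.png

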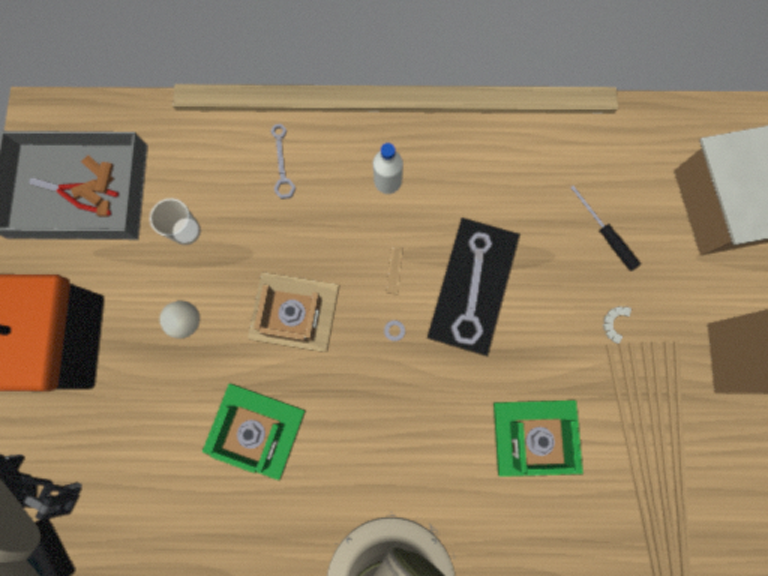

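```bash
python3 - <<'E'
from h import *
A=np.load("pics/0top.npz");B=np.load("pics/0side.npz")
save("c1",A["a"],(155,170,240,245),8)
save("c2",A["a"],(275,135,355,245),5)
save("c3",B["a"],(170,140,350,270),4.4)
print(ray("top",[193,311,320],[209,219,162],[48,17,17]))
E
```

```text
[[ 467.69347207  186.52916211   48.        ]
 [ 446.61761321 -139.81067246   17.        ]
 [ 612.0493287  -168.94194125   17.        ]]
```

View pics/c1.png

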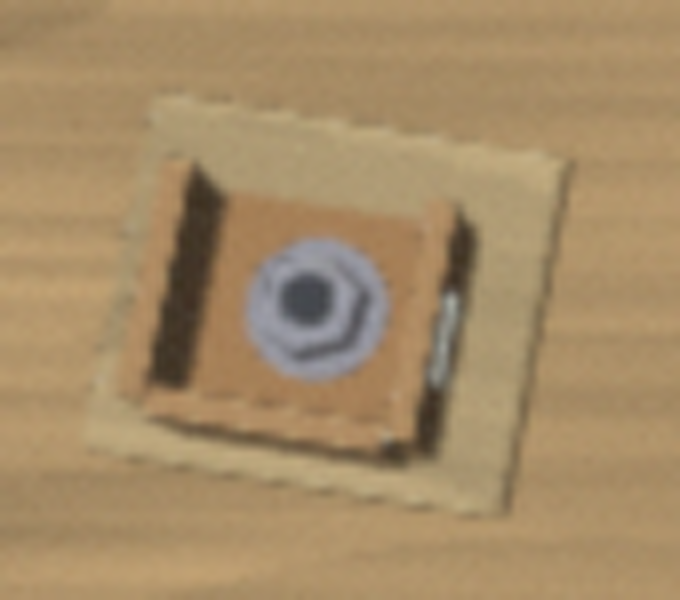

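View pics/c2.png

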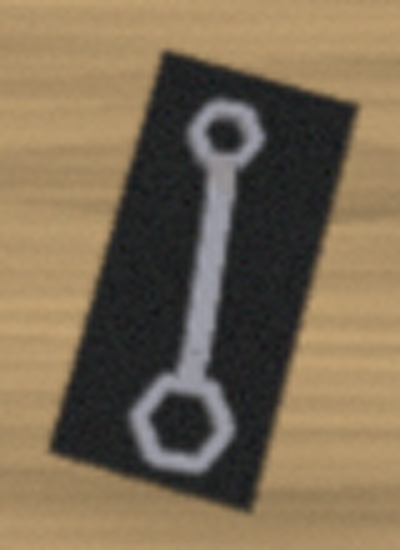

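View pics/c3.png

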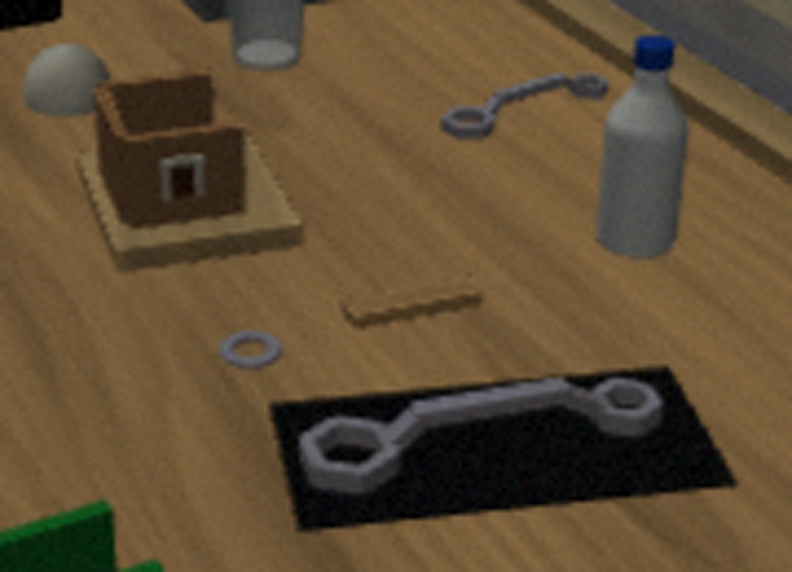

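Tower candidates (top view, original pixels): plywood and brown at (193,209), green at (167,289), green at (361,294). The plywood one with brown walls fits the description. Spanner candidates: (315,192) on the mat and a smaller one at (188,108); I mean the larger, on the mat. The crops confirm both choices. The tower opens upward in the picture, and the spanner's big ring is towards the robot.

```bash
cat > m.py <<'E'
from h import *
A=np.load("pics/0top.npz");B=np.load("pics/0side.npz")
for n,D in(("top",A),("side",B)):
    a=D["a"].astype(int);P=pts(n,D["d"])
    x,y,z=P[...,0],P[...,1],P[...,2]
    near=(x>400)&(x<680)&(y>-230)&(y<-60)
    br=a.sum(-1)
    gray=(abs(a[...,0]-a[...,2])<40)
    sp=near&(br>200)&(z>8)&(z<45)&gray
    print(n,"spanner px",sp.sum())
    Q=P[sp]
    print(" z percentiles",np.percentile(Q[:,2],[5,25,50,75,95]).round(1))
    mat=near&(br<120)&(abs(z)<12); print(" mat z",np.median(z[mat]), mat.sum())
    c=cv2.minAreaRect(P[mat][:,:2].astype(np.float32));print(" mat rect",c)
    h=Q[Q[:,2]>26]; m=h.mean(0);u,s,vt=np.linalg.svd(h[:,:2]-m[:2]);print(" handle",len(h),m.round(1),np.degrees(np.arctan2(*(vt[0][::-1]))).round(1), np.ptp((h[:,:2]-m[:2])@vt[0]))
    # tower
    t=(x>380)&(x<560)&(y>100)&(y<280)
    for lo,hi,nm in((78,92,"walltop"),(40,56,"nut/stud")):
        k=t&(z>lo)&(z<hi); Q=P[k]; print(nm,len(Q),Q.mean(0).round(1),np.median(Q[:,2]).round(1))
E
python3 m.py
```

```text
top spanner px 495
 z percentiles [13.4 16.5 19.2 33.4 36.6]
 mat z 2.8100178299822467 2274
 mat rect ((533.31494140625, -157.08770751953125), (112.68853759765625, 242.67877197265625), 73.71468353271484)
 handle 195 [ 529.  -154.5   33.8] 170.7 112.6213331925316
walltop 374 [454.9 188.9  84.2] 84.3
nut/stud 207 [466.7 186.2  48.1] 47.9
side spanner px 346
 z percentiles [15.2 17.  18.7 34.1 36.2]
 mat z 3.1667869803203774 1915
 mat rect ((535.3089599609375, -155.96170043945312), (122.59199523925781, 252.2178192138672), 74.74315643310547)
 handle 136 [ 527.3 -153.5   34. ] 170.4 113.23923056354955
walltop 236 [458.  184.   83.5] 84.3
nut/stud 199 [460.7 169.4  48.6] 48.8
```

```bash
python3 - <<'E'
from h import *
A=np.load("pics/0top.npz")
a=A["a"]
c=a[195:222,180:210]
c=np.clip((c.astype(float)-20)*1.3,0,255).astype(np.uint8)
save("c4",c,None,20)
c=a[150:232,298:334]
save("c5",c,None,7)
E
```

```text
(no output)
```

View pics/c4.png

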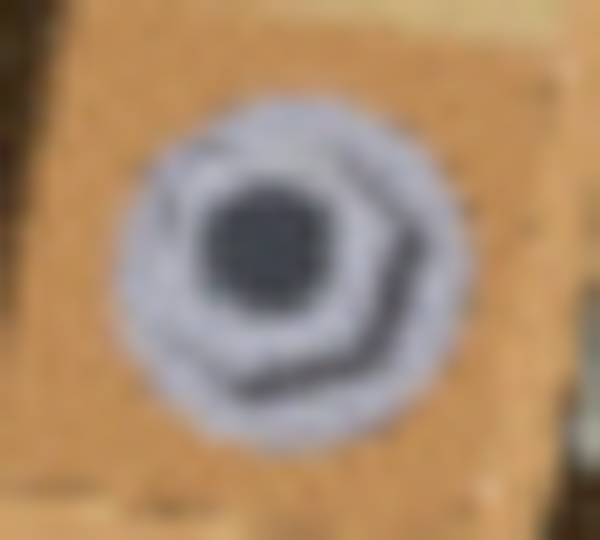

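View pics/c5.png

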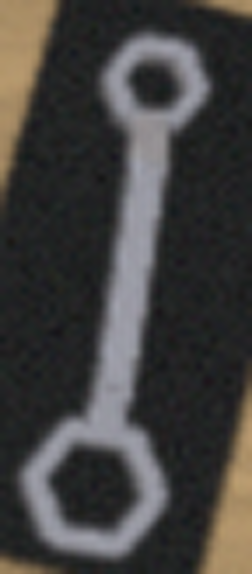

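```bash
cat > m2.py <<'E'
from h import *
A=np.load("pics/0top.npz");a=A["a"];hsv=cv2.cvtColor(a,cv2.COLOR_RGB2HSV).astype(int)
P=pts("top",A["d"])
# spanner: upscale, threshold
def holes(a,roi,th,s=8):
    u0,v0,u1,v1=roi
    g=cv2.cvtColor(a[v0:v1,u0:u1],cv2.COLOR_RGB2GRAY)
    G=cv2.resize(g,None,fx=s,fy=s,interpolation=cv2.INTER_CUBIC)
    m=(G>th).astype(np.uint8)
    cs,hi=cv2.findContours(m,cv2.RETR_CCOMP,cv2.CHAIN_APPROX_NONE)
    out=[]
    for c,h in zip(cs,hi[0]):
        ar=cv2.contourArea(c)/s/s
        if h[3]>=0 and ar>20:
            M=cv2.moments(c);u=(M["m10"]/M["m00"]+.5)/s-.5+u0;v=(M["m01"]/M["m00"]+.5)/s-.5+v0
            out.append((ar,u,v))
    return out
H=holes(a,(294,150,336,234),95)
C={}
for ar,u,v in H:
    if ar<250: 
        w=ray("top",u,v,10.); print("hole",round(ar,1),round(u,2),round(v,2),w.round(1)); C[ar]=w
k=sorted(C); d=C[k[-1]]-C[k[0]] ; print("spanner mid",(C[k[-1]]+C[k[0]])/2,"len",np.linalg.norm(d),"ang",np.degrees(np.arctan2(d[1],d[0])))
# washer (low saturation blob) & stud
u0,v0,u1,v1=178,194,212,224;s=8
R=cv2.resize(a[v0:v1,u0:u1],None,fx=s,fy=s,interpolation=cv2.INTER_CUBIC)
r=R.astype(int)
w=((r[...,2]-r[...,0])>-15).astype(np.uint8)
cs,_=cv2.findContours(w,cv2.RETR_EXTERNAL,cv2.CHAIN_APPROX_NONE)
for c in cs:
    if cv2.contourArea(c)>64*100:
        e=cv2.fitEllipse(c);x,y=[(q+.5)/s-.5 for q in e[0]];print("washer",x+u0,y+v0,np.array(e[1])/s,ray("top",x+u0,y+v0,30.).round(1))
g=cv2.cvtColor(R,cv2.COLOR_RGB2GRAY)
cs,_=cv2.findContours((g<105).astype(np.uint8),cv2.RETR_EXTERNAL,cv2.CHAIN_APPROX_NONE)
for c in cs:
    ar=cv2.contourArea(c)/64
    if 15<ar<90:
        e=cv2.fitEllipse(c);x,y=[(q+.5)/s-.5 for q in e[0]];print("dark",round(ar,1),x+u0,y+v0,np.array(e[1])/s,ray("top",x+u0,y+v0,52.).round(1))
# walls
k=(P[...,2]>80)&(P[...,2]<90)&(P[...,0]>380)&(P[...,0]<560)&(P[...,1]>100)&(P[...,1]<280)
Q=P[k][:,:2].astype(np.float32); print("wall rect",cv2.minAreaRect(Q))
b=(P[...,2]>14)&(P[...,2]<24)&(P[...,0]>380)&(P[...,0]<580)&(P[...,1]>80)&(P[...,1]<300)
print("board",cv2.minAreaRect(P[b][:,:2].astype(np.float32)))
print("glue",ray("top",259,114,90.), "glue top",ray("top",258.5,100.5,150.))
E
python3 m2.py
```

```text
hole 123.8 310.94 219.18 [ 447.  -140.6   10. ]
hole 44.1 319.61 161.62 [ 615.1 -169.    10. ]
spanner mid [ 531.06109364 -154.79569647   10.        ] len 170.55216505588766 ang 170.40909250595206
washer 194.15875434875488 208.17996215820312 [16.73214912 17.17614746] [472.7 186.6  30. ]
dark 19.3 208.41008949279785 220.6421070098877 [3.69120312 7.30430031] [435.6 142.8  52. ]
dark 29.8 192.9125623703003 206.96778392791748 [6.11073542 6.24205971] [472.7 186.3  52. ]
dark 76.1 179.75802731513977 199.25063276290894 [ 4.54941988 31.52214813] [493.8 223.2  52. ]
wall rect ((465.40936279296875, 187.32418823242188), (100.98445129394531, 85.67678833007812), 81.1517333984375)
board ((477.30633544921875, 185.1868133544922), (150.2211151123047, 129.61688232421875), 81.11666870117188)
glue [727.44502399   8.0220673   90.        ] glue top [739.82442554   9.50410183 150.        ]
```

```bash
cat >> h.py <<'E'
from scipy.spatial.transform import Rotation as Ro
def to_tool(target,s=None,xang=None):
    s=s or ctrl.sense(); q=s["ee_rot"]; R=Ro.from_quat([q[1],q[2],q[3],q[0]]).as_matrix()
    cur=np.degrees(np.arctan2(R[1,0],R[0,0]))
    sh=R.T@(np.array(target)-s["eef_pos"])
    return sh.round(1), None if xang is None else round(-((xang-cur+180)%360-180),2), round(cur,2)
E
python3 - <<'E'
from h import *
print(to_tool([531.1,-154.8,160],xang=170.4))
E
```

```text
(array([-549. , -456.2,  143.8]), np.float64(-13.76), np.float64(156.64))
```

Call:
{"method": "move_arm", "body": {"series": [[[-55, -46, 10], -2, 1], [[-110, -91, 20], -4, 1], [[-165, -137, 30], -6, 1], [[-220, -182, 45], -8, 1], [[-275, -228, 60], -10, 1], [[-330, -274, 75], -11, 1], [[-385, -320, 90], -12, 1], [[-440, -365, 105], -13, 1], [[-495, -411, 115], -13.8, 1], [[-549, -456, 123], -13.8, 1]], "force": 40}}

```text
time_s: 1.35
eef_pos: [487.4, -68.6, 195.0]
ee_rot: [-0.0, 0.084, 0.997, 0.0]
force: [1.4, 0.6, -0.1]
grip_width: 0.998
```

Call:
{"method": "move_arm", "body": {"series": [[[-57, -80, 30], 0, 1], [[-57, -80, 35], 0, 1], [[-57, -80, 35], 0, 1]]}}

```text
time_s: 1.72
eef_pos: [529.7, -156.8, 158.7]
ee_rot: [-0.001, 0.085, 0.996, 0.0]
force: [0.0, 0.6, 0.0]
grip_width: 0.999
```

```bash
python3 - <<'E'
from h import *
print(ctrl.sense()["eef_pos"],to_tool([531.1,-154.8,83],xang=170.4))
E
```

```text
[ 529.68527634 -156.82385984  158.71327894] (array([-1.2,  2.2, 75.7]), np.float64(-0.12), np.float64(170.28))
```

Call:
{"method": "move_arm", "body": {"series": [[[-1, 2, 25], 0, 1], [[-1, 2, 50], 0, 1], [[-1, 2, 68], 0, 1], [[-1, 2, 75.5], 0, 1], [[-1, 2, 75.5], 0, 1]]}}

```text
time_s: 2.35
eef_pos: [531.2, -153.0, 85.2]
ee_rot: [-0.0, 0.083, 0.997, 0.0]
force: [0.1, -0.4, 0.0]
grip_width: 1.0
```

```bash
python3 - <<'E'
from h import *
print(ctrl.sense()["eef_pos"],to_tool([531.1,-154.8,83],xang=170.4))
a,d=ctrl.capture("side"); save("g1",a,(170,140,350,270),4)
E
```

```text
[ 531.16283176 -152.97932064   85.17986683] (array([-0.2, -1.8,  2.2]), np.float64(0.05), np.float64(170.45))
```

View pics/g1.png

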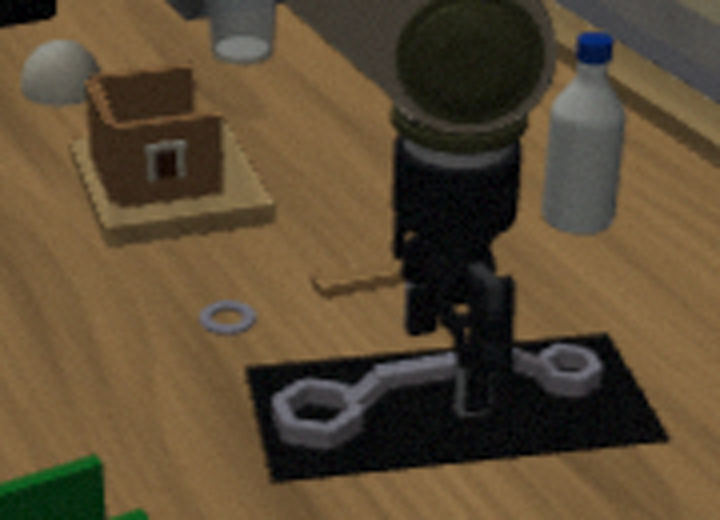

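Call:
{"method": "move_arm", "body": {"series": [[[0, -1.5, 2], 0, 1], [[0, -1.5, 2], 0, 0.4], [[0, -1.5, 2], 0, 0.1], [[0, -1.5, 2], 0, 0], [[0, -1.5, 2], 0, 0], [[0, -1.5, 2], 0, 0], [[0, -1.5, 2], 0, 0], [[0, -1.5, 2], 0, 0]], "force": 90}}

```text
time_s: 3.4
eef_pos: [531.0, -154.6, 83.4]
ee_rot: [0.0, 0.083, 0.997, -0.0]
force: [-1.4, 2.1, 5.7]
grip_width: 0.145
```

Call:
{"method": "move_arm", "body": {"series": [[[0, 0, -5], 0, 0], [[0, 0, -15], 0, 0], [[0, 0, -35], 0, 0], [[0, 0, -60], 0, 0], [[0, 0, -90], 0, 0], [[0, 0, -115], 0, 0], [[0, 0, -130], 0, 0], [[0, 0, -130], 0, 0], [[0, 0, -130], 0, 0]]}}

```text
time_s: 4.53
eef_pos: [530.5, -154.5, 212.0]
ee_rot: [-0.001, 0.083, 0.997, 0.0]
force: [-0.5, 0.2, -2.0]
grip_width: 0.141
```

```bash
python3 - <<'E'
from h import *
s=ctrl.sense();print(s["eef_pos"],s["grip_width"],s["force"],s["wrist_torque"])
for n in("side","top"):
    a,d=ctrl.capture(n); np.savez("pics/1%s.npz"%n,a=a,d=d);save("l"+n,a,s=1.5)
E
```

```text
[ 530.51283091 -154.47621071  212.00503857] 0.1410671941671794 [-0.52261318  0.16210392 -1.96455323] [-0.04474828 -0.04992278  0.02446003]
```

View pics/lside.png

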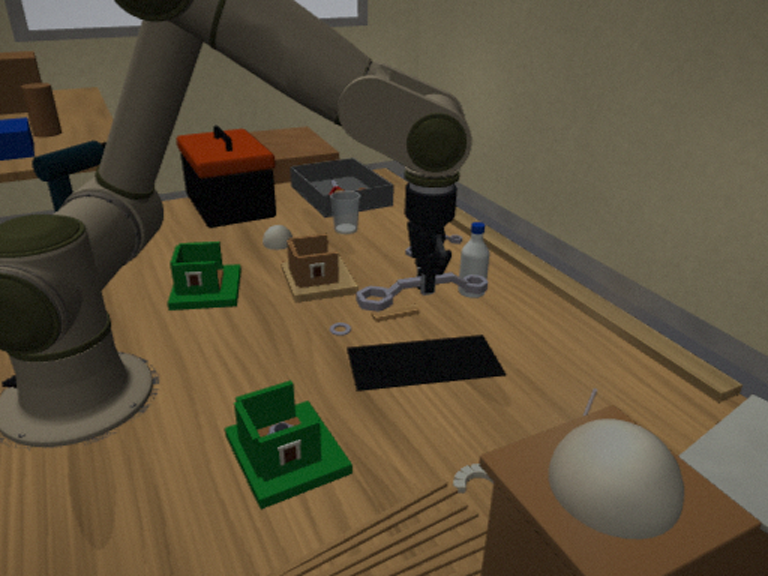

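View pics/ltop.png

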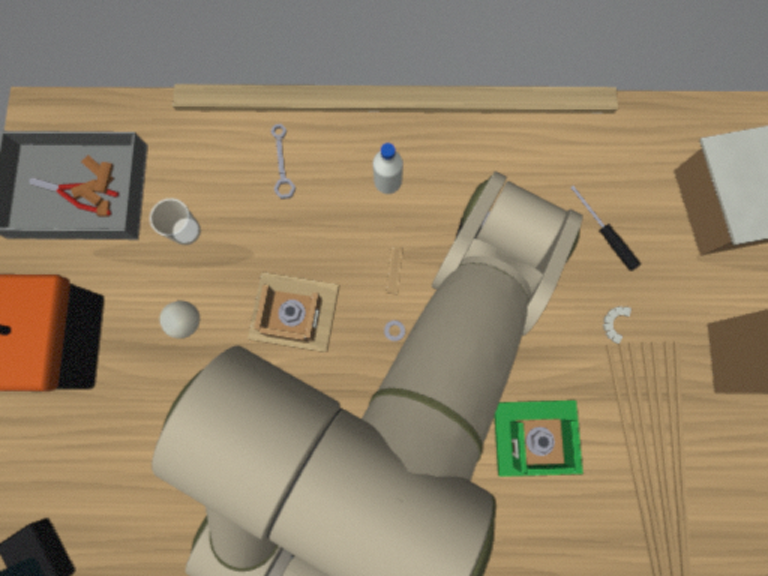

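```bash
cat > m3.py <<'E'
from h import *
import sys
def ringpts(f,zlo,zhi,roi):
    D=np.load(f);a=D["a"].astype(int);P=pts("side",D["d"])
    m=np.zeros(a.shape[:2],bool);m[roi[1]:roi[3],roi[0]:roi[2]]=1
    m&=(P[...,2]>zlo)&(P[...,2]<zhi)&(a.sum(-1)>220)
    return P[m],m
if __name__=="__main__":
    s=ctrl.sense();t=s["eef_pos"];zu=t[2]-80
    x0=to_tool(t,s)[2]; ax=np.array([np.cos(np.radians(x0)),np.sin(np.radians(x0))])
    for sg in(1,-1):
        c=np.r_[t[:2]+sg*85*ax,zu+7]
        px=proj("side",c);print("expected",c.round(1),px.round(1))
        u,v=px.astype(int)
        D=np.load("pics/1side.npz");a=D["a"];P=pts("side",D["d"])
        Q=P[v-14:v+15,u-18:u+19];k=(np.linalg.norm(Q[...,:2]-c[:2],axis=-1)<34)&(abs(Q[...,2]-zu-10)<12)
        q=Q[k];top=q[q[:,2]>zu+11]
        (cx,cy),(w,h),an=cv2.minAreaRect(top[:,:2].astype(np.float32))
        print(len(q),len(top),"z top",np.median(top[:,2]),"centre",cx,cy,w,h, "circle",cv2.minEnclosingCircle(top[:,:2].astype(np.float32)))
        save("r%d"%sg,a,(u-25,v-20,u+25,v+20),12)
E
python3 m3.py
```

```text
expected [ 446.7 -140.4  139. ] [249.1 198.5]
338 175 z top 145.9132216486798 centre 446.6536865234375 -141.0054931640625 58.85551071166992 51.18426513671875 circle ((448.40771484375, -141.38748168945312), 30.949506759643555)
expected [ 614.4 -168.6  139. ] [315.9 189. ]
199 104 z top 145.76626534236624 centre 611.7815551757812 -165.46435546875 42.39411544799805 45.77269744873047 circle ((607.9866333007812, -165.06130981445312), 27.37869644165039)
```

View pics/r1.png

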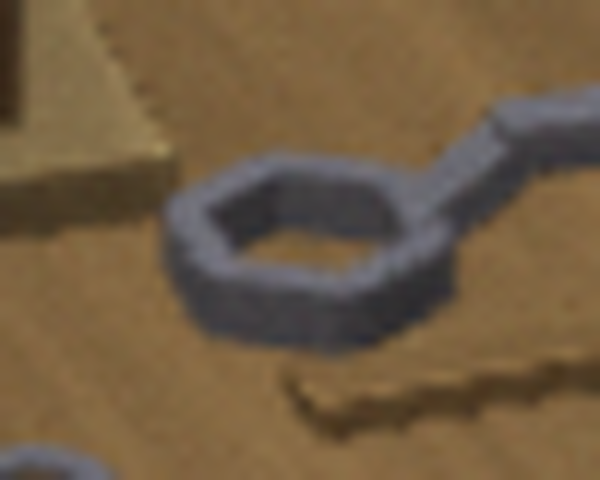

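```bash
python3 - <<'E'
from h import *
A=np.load("pics/0top.npz")["a"]
c=np.array([193.5,208.]);s=30
u0,v0,u1,v1=182,197,208,222
g=cv2.resize(cv2.cvtColor(A,cv2.COLOR_RGB2GRAY)[v0:v1,u0:u1],None,fx=s,fy=s,interpolation=cv2.INTER_CUBIC)
g=cv2.convertScaleAbs(g,alpha=1.5,beta=-40)
save("n1",cv2.cvtColor(g,cv2.COLOR_GRAY2RGB))
# overlay candidate hex outlines base & chamfer
for ang in (9,13,17):
    im=cv2.cvtColor(g,cv2.COLOR_GRAY2RGB)
    for z in(30,44):
        al=np.radians(ang+30+60*np.arange(6));r=17/np.cos(np.pi/6)
        P=np.stack([472.7+r*np.cos(al),186.5+r*np.sin(al),np.full(6,z)],-1)
        q=((proj("top",P)-[u0,v0]+.5)*s-.5).astype(np.int32)
        cv2.polylines(im,[q],True,(255,0,0) if z==30 else (0,255,0),2)
    save("n_%d"%ang,im,None,.6)
import numpy as np
t=[cv2.imread("pics/n_%d.png"%a) for a in(9,13,17)]
cv2.imwrite("pics/n3.png",cv2.resize(np.hstack(t),None,fx=.56,fy=.56))
E
```

```text
(no output)
```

View pics/n_13.png

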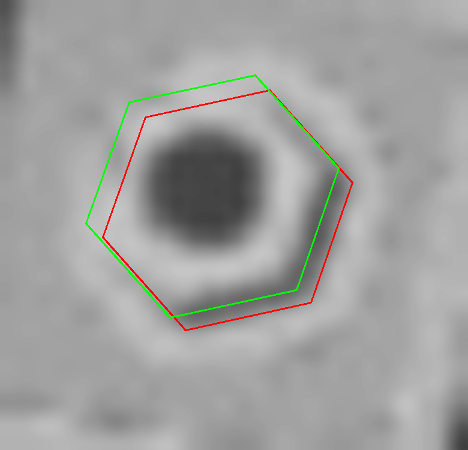

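```bash
python3 - <<'E'
from h import *
print(to_tool([555.5,205.6,212],xang=193))
E
```

```text
(array([3.530e+01, 3.592e+02, 3.000e-01]), np.float64(-22.57), np.float64(170.43))
```

Call:
{"method": "move_arm", "body": {"series": [[[2, 18, 0], 0, 0], [[5, 54, 0], -2, 0], [[10, 98, 0], -5, 0], [[14, 142, 0], -8, 0], [[18, 187, 0], -11, 0], [[23, 232, 0], -14, 0], [[27, 277, 0], -17, 0], [[32, 318, 0], -20, 0], [[34.5, 347, 0], -22, 0], [[35.5, 359, 0], -22.5, 0]]}}

```text
time_s: 5.88
eef_pos: [554.8, 207.3, 212.6]
ee_rot: [-0.0, -0.114, 0.994, 0.0]
force: [0.2, -0.5, -2.7]
grip_width: 0.146
```

```bash
python3 - <<'E'
from h import *
print(ctrl.sense()["eef_pos"],to_tool([555.5,205.6,212],xang=193),ctrl.sense()["joints"].round(2))
E
```

```text
[554.83437525 207.25661834 212.578478  ] (array([-0.3, -1.8,  0.6]), np.float64(0.07), np.float64(-166.93)) [ 0.16  0.54  1.41  0.    1.19 -1.64]
```

Call:
{"method": "move_arm", "body": {"series": [[[0, 0, 8], 0, 0], [[0, 0, 25], 0, 0], [[0, 0, 45], 0, 0], [[0, 0, 60], 0, 0], [[0, 0, 69], 0, 0], [[0, 0, 71], 0, 0], [[0, 0, 71], 0, 0]]}}

```text
time_s: 6.75
eef_pos: [555.7, 205.2, 142.4]
ee_rot: [0.0, -0.113, 0.994, 0.0]
force: [-0.1, 0.5, -2.1]
grip_width: 0.144
```

```bash
python3 - <<'E'
from h import *
s=ctrl.sense();print(to_tool([555.5,205.6,140],xang=193),s["force"],s["wrist_torque"])
for n in("side","top"):
    a,d=ctrl.capture(n); np.savez("pics/2%s.npz"%n,a=a,d=d)
    save("t2"+n,a,(165,120,265,205) if n=="side" else (140,130,260,240),6)
E
```

```text
(array([0.1, 0.4, 2.4]), np.float64(-0.07), np.float64(-167.07)) [-0.09603047  0.4567088  -2.07339427] [ 0.03717138  0.01618537 -0.00036478]
```

View pics/t2side.png

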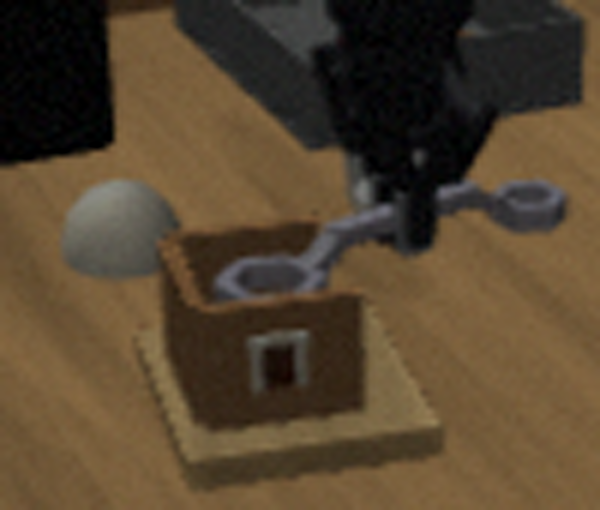

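View pics/t2top.png

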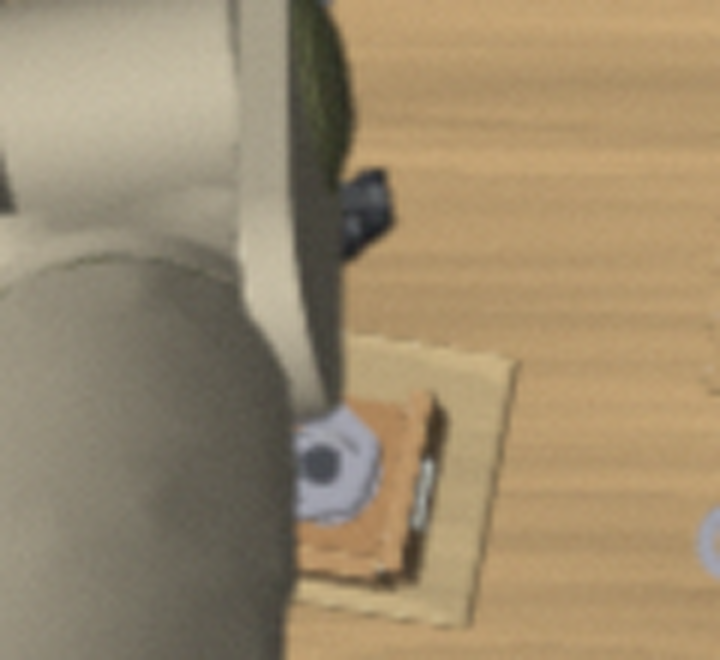

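```bash
cat > ov.py <<'E'
from h import *
import sys
f,zu,ang,cx,cy=sys.argv[1],*map(float,sys.argv[2:6])
a=np.load("pics/%stop.npz"%f)["a"];u0,v0,u1,v1=178,185,212,222;s=16
im=cv2.resize(a[v0:v1,u0:u1],None,fx=s,fy=s,interpolation=cv2.INTER_CUBIC)
def poly(r,n,z,col,off=0):
    al=np.radians(ang+off)+2*np.pi*np.arange(n)/n
    P=np.stack([cx+r*np.cos(al),cy+r*np.sin(al),np.full(n,z)],-1)
    q=((proj("top",P)-[u0,v0]+.5)*s-.5).astype(np.int32);cv2.polylines(im,[q],True,col,1)
poly(17.8/np.cos(np.pi/6),6,zu+14,(0,255,0),30);poly(17.8/np.cos(np.pi/6),6,zu,(255,255,0),30);poly(9.5,40,52,(255,0,0))
poly(26,40,zu+14,(0,0,255))
save("ov"+f,im)
E
python3 ov.py 2 62.4 13 472.7 186.5
```

```text
(no output)
```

View pics/ov2.png

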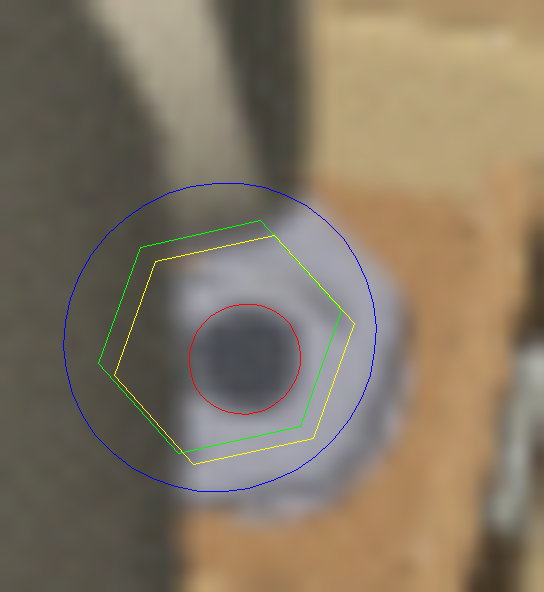

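Call:
{"method": "move_arm", "body": {"series": [[[0, 0.3, 6], 0, 0], [[0, 0.3, 12], 0, 0], [[0, 0.3, 14], 0, 0], [[0, 0.3, 15.5], 0, 0], [[0, 0.3, 17], 0, 0]]}}

```text
time_s: 7.48
eef_pos: [555.5, 205.6, 125.1]
ee_rot: [0.0, -0.113, 0.994, 0.0]
force: [0.3, 0.4, -1.9]
grip_width: 0.144
```

```bash
cat > st.py <<'E'
from h import *
s=ctrl.sense();p=s["eef_pos"];f=s["force"];C=np.array([472.7,186.5])
q=to_tool(p,s)[2]
r=p[:2]-C
print("t",round(s["time_s"],2),"pos",p.round(1),"xang",q%360,"F",f.round(1),"M",s["wrist_torque"].round(2),"grip",round(s["grip_width"],3))
print("ring",(p[:2]+85*np.array([np.cos(np.radians(q)),np.sin(np.radians(q))])-C).round(1),"zu",round(p[2]-80-30,1),"TorqueNut",round((r[0]*f[1]-r[1]*f[0])/1000+s["wrist_torque"][2],2),"handle rel",round(q%360-180+8.9,1))
E
python3 st.py
```

```text
t 7.47 pos [555.5 205.6 125.1] xang 192.94 F [ 0.3  0.4 -1.9] M [ 0.12  0.01 -0.04] grip 0.144
ring [-0.   0.1] zu 15.1 TorqueNut -0.01 handle rel 21.8
```

Call:
{"method": "move_arm", "body": {"series": [[[0, 0, 2], 0, 0], [[0, 0, 4], 0, 0], [[0, 0, 6], 0, 0], [[0, 0, 8], 0, 0]]}}

```text
time_s: 7.98
eef_pos: [555.8, 205.9, 117.2]
ee_rot: [0.001, -0.113, 0.994, 0.0]
force: [3.6, 3.9, 1.3]
grip_width: 0.141
```

```bash
python3 st.py
```

```text
t 7.97 pos [555.8 205.9 117.2] xang 192.92 F [3.6 3.9 1.3] M [ 0.68 -0.36 -0.25] grip 0.141
ring [0.2 0.4] zu 7.2 TorqueNut -0.0 handle rel 21.8
```

Call:
{"method": "move_arm", "body": {"series": [[[-0.5, 0.3, 2], 0, 0], [[-0.5, 0.3, 4], 0, 0], [[-0.5, 0.3, 5.5], 0, 0], [[-0.5, 0.3, 6], 0, 0]]}}

```text
time_s: 8.48
eef_pos: [555.9, 206.0, 111.0]
ee_rot: [0.0, -0.113, 0.994, 0.0]
force: [3.1, 3.1, 0.4]
grip_width: 0.145
```

```bash
python3 st.py
```

```text
t 8.47 pos [555.9 206.  111. ] xang 192.93 F [3.1 3.1 0.4] M [ 0.6  -0.17 -0.18] grip 0.145
ring [0.3 0.5] zu 1.0 TorqueNut 0.02 handle rel 21.8
```

Call:
{"method": "move_arm", "body": {"series": [[[0.1, -3, 0], 2, 0], [[0.2, -5.9, 0], 4, 0], [[0.5, -8.9, 0], 6, 0], [[0.8, -11.8, 0], 8, 0], [[1.3, -14.8, 0], 10, 0], [[1.9, -17.7, 0], 12, 0], [[2.5, -20.6, 0], 14, 0], [[3.3, -23.4, 0], 16, 0], [[4.2, -26.3, 0], 18, 0], [[5.1, -29.1, 0], 20, 0]]}}

```text
time_s: 9.72
eef_pos: [557.4, 176.7, 110.9]
ee_rot: [0.0, 0.062, 0.998, 0.0]
force: [2.5, 6.1, -0.9]
grip_width: 0.145
```

```bash
python3 st.py
```

```text
t 9.72 pos [557.4 176.7 110.9] xang 172.83 F [ 2.5  6.1 -0.9] M [ 1.01 -0.42 -0.34] grip 0.145
ring [0.4 0.9] zu 0.9 TorqueNut 0.19 handle rel 1.7
```

Call:
{"method": "move_arm", "body": {"series": [[[0.1, -3, 0], 2, 0], [[0.2, -5.9, 0], 4, 0], [[0.5, -8.9, 0], 6, 0], [[0.8, -11.8, 0], 8, 0], [[1.3, -14.8, 0], 10, 0], [[1.9, -17.7, 0], 12, 0], [[2.5, -20.6, 0], 14, 0], [[3.3, -23.4, 0], 16, 0], [[4.2, -26.3, 0], 18, 0], [[5.1, -29.1, 0], 20, 0]]}}

```text
time_s: 10.98
eef_pos: [548.5, 148.6, 110.8]
ee_rot: [-0.0, 0.235, 0.972, 0.0]
force: [3.1, 6.7, -1.9]
grip_width: 0.147
```

```bash
python3 st.py
```

```text
t 10.97 pos [548.5 148.6 110.8] xang 152.82 F [ 3.1  6.7 -1.9] M [ 1.23 -0.4  -0.3 ] grip 0.147
ring [0.2 0.9] zu 0.8 TorqueNut 0.33 handle rel -18.3
```

Call:
{"method": "move_arm", "body": {"series": [[[0.1, -3, 0], 2, 0], [[0.2, -5.9, 0], 4, 0], [[0.5, -8.9, 0], 6, 0], [[0.8, -11.8, 0], 8, 0], [[1.3, -14.8, 0], 10, 0], [[1.9, -17.7, 0], 12, 0], [[2.5, -20.6, 0], 14, 0], [[3.3, -23.4, 0], 16, 0], [[3.7, -24.9, 0], 17, 0], [[3.7, -24.9, 0], 17, 0]]}}

```text
time_s: 12.22
eef_pos: [533.7, 128.4, 110.7]
ee_rot: [-0.001, 0.376, 0.927, 0.001]
force: [1.3, 8.3, -2.0]
grip_width: 0.144
```

```bash
python3 st.py; python3 - <<'E'
from h import *
for n in("side","top"):
    a,d=ctrl.capture(n); np.savez("pics/3%s.npz"%n,a=a,d=d)
    save("t3"+n,a,(165,120,265,205) if n=="side" else (140,130,260,240),6)
E
```

```text
t 12.22 pos [533.7 128.4 110.7] xang 135.86 F [ 1.3  8.3 -2. ] M [ 1.44 -0.37 -0.44] grip 0.144
ring [-0.   1.1] zu 0.7 TorqueNut 0.14 handle rel -35.2
```

View pics/t3top.png

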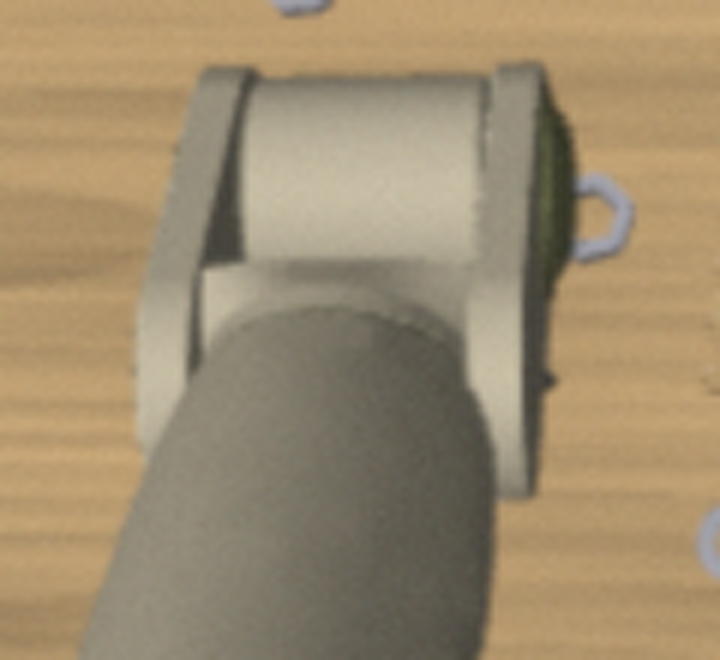

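View pics/t3side.png

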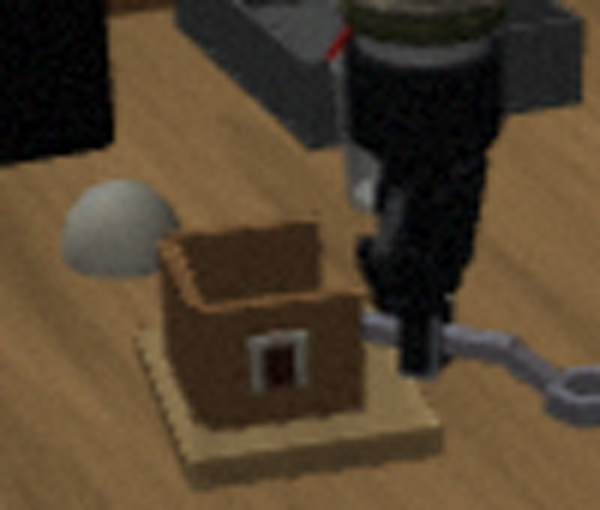

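Call:
{"method": "move_arm", "body": {"series": [[[0.1, 3, 0], -2, 0], [[0.3, 6, 0], -4, 0], [[0.4, 7.4, 0], -5, 0], [[0.4, 7.4, -4], -5, 0], [[0.4, 7.4, -12], -5, 0], [[0.4, 7.4, -20], -5, 0], [[0.4, 7.4, -27], -5, 0], [[0.4, 7.4, -29], -5, 0], [[0.4, 7.4, -29], -5, 0]]}}

```text
time_s: 13.45
eef_pos: [538.9, 133.2, 140.1]
ee_rot: [-0.0, 0.334, 0.942, -0.0]
force: [0.4, -0.6, -2.2]
grip_width: 0.142
```

```bash
python3 st.py; python3 - <<'E'
from h import *
a=np.radians(200.9);c=np.array([472.9,187.2])
p=c-85*np.array([np.cos(a),np.sin(a)])
print(to_tool([p[0],p[1],139.5],xang=200.9))
E
```

```text
t 13.45 pos [538.9 133.2 140.1] xang 140.94 F [ 0.4 -0.6 -2.2] M [-0.05  0.03  0.01] grip 0.142
ring [0.2 0.2] zu 30.1 TorqueNut -0.0 handle rel -30.2
(array([42.8, 73.9,  0.5]), np.float64(-59.96), np.float64(140.94))
```

Call:
{"method": "move_arm", "body": {"series": [[[0.5, 8.9, 0], -6, 0], [[1.9, 17.7, 0], -12, 0], [[4.2, 26.3, 0], -18, 0], [[7.4, 34.6, 0], -24, 0], [[11.4, 42.5, 0], -30, 0], [[16.2, 50, 0], -36, 0], [[21.8, 56.9, 0], -42, 0], [[28.1, 63.2, 0], -48, 0], [[35, 68.8, 0], -54, 0], [[42.8, 73.9, 0], -60, 0]]}}

```text
time_s: 14.7
eef_pos: [552.1, 217.8, 139.6]
ee_rot: [-0.0, -0.183, 0.983, -0.0]
force: [-0.7, -0.5, -3.0]
grip_width: 0.146
```

```bash
python3 st.py; python3 - <<'E'
from h import *
for n in("side","top"):
    a,d=ctrl.capture(n); np.savez("pics/4%s.npz"%n,a=a,d=d)
    save("t4"+n,a,(165,120,265,205) if n=="side" else (160,170,240,245),8 if n=="top" else 6)
E
```

```text
t 14.7 pos [552.1 217.8 139.6] xang 201.13 F [-0.7 -0.5 -3. ] M [ 0.01 -0.07 -0.03] grip 0.146
ring [0.1 0.7] zu 29.6 TorqueNut -0.05 handle rel 30.0
```

View pics/t4top.png

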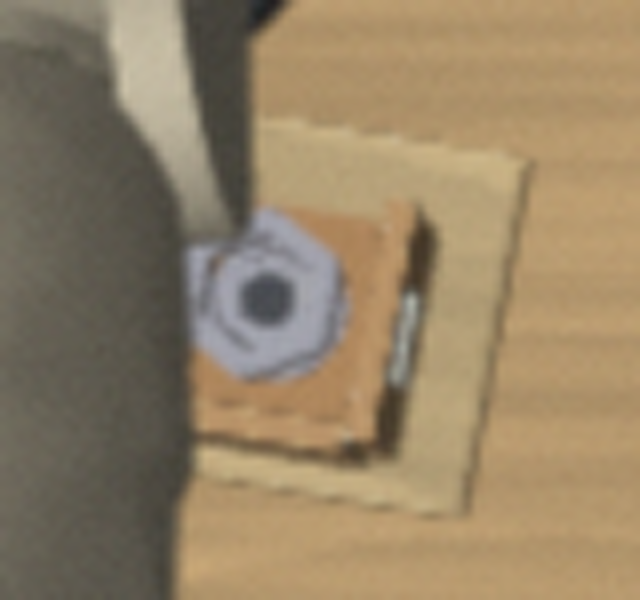

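View pics/t4side.png

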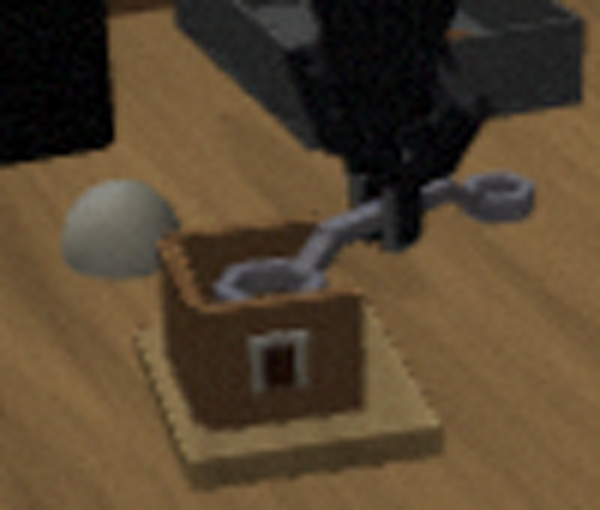

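Call:
{"method": "move_arm", "body": {"series": [[[0, 0, 4], 0, 0], [[0, 0, 8], 0, 0], [[0, 0, 11], 0, 0], [[0, 0, 13], 0, 0], [[0, 0, 15], 0, 0], [[0, 0, 17], 0, 0]]}}

```text
time_s: 15.55
eef_pos: [552.4, 217.7, 123.0]
ee_rot: [0.0, -0.182, 0.983, 0.0]
force: [-0.3, -0.3, -2.2]
grip_width: 0.143
```

```bash
python3 st.py
```

```text
t 15.55 pos [552.4 217.7 123. ] xang 200.93 F [-0.3 -0.3 -2.2] M [-0.03  0.03 -0.  ] grip 0.143
ring [0.3 0.8] zu 13.0 TorqueNut -0.02 handle rel 29.8
```

Call:
{"method": "move_arm", "body": {"series": [[[0, 0, 2], 0, 0], [[0, 0, 4], 0, 0], [[0, 0, 6], 0, 0], [[0, 0, 8], 0, 0]]}}

```text
time_s: 16.05
eef_pos: [552.4, 217.7, 114.9]
ee_rot: [-0.0, -0.182, 0.983, -0.0]
force: [0.6, -0.4, -3.0]
grip_width: 0.144
```

```bash
python3 st.py
```

```text
t 16.05 pos [552.4 217.7 114.9] xang 200.93 F [ 0.6 -0.4 -3. ] M [ 0.   -0.05 -0.02] grip 0.144
ring [0.3 0.8] zu 4.9 TorqueNut -0.08 handle rel 29.8
```

Call:
{"method": "move_arm", "body": {"series": [[[0, 0, 2], 0, 0], [[0, 0, 3.9], 0, 0], [[0.1, -3, 3.9], 2, 0], [[0.2, -5.9, 3.9], 4, 0], [[0.5, -8.9, 3.9], 6, 0], [[0.8, -11.8, 3.9], 8, 0], [[1.3, -14.8, 3.9], 10, 0], [[1.9, -17.7, 3.9], 12, 0], [[2.5, -20.6, 3.9], 14, 0], [[3.3, -23.4, 3.9], 16, 0]]}}

```text
time_s: 17.3
eef_pos: [557.8, 194.7, 111.3]
ee_rot: [0.0, -0.042, 0.999, 0.0]
force: [1.9, 4.6, -2.5]
grip_width: 0.14
```

```bash
python3 st.py
```

```text
t 17.3 pos [557.8 194.7 111.3] xang 184.79 F [ 1.9  4.6 -2.5] M [ 0.85 -0.36 -0.11] grip 0.14
ring [0.4 1.1] zu 1.3 TorqueNut 0.26 handle rel 13.7
```

Torque is at the running friction level. Continue 2×20° and then about 9°.

Call:
{"method": "move_arm", "body": {"series": [[[0.1, -3, 0], 2, 0], [[0.2, -5.9, 0], 4, 0], [[0.5, -8.9, 0], 6, 0], [[0.8, -11.8, 0], 8, 0], [[1.3, -14.8, 0], 10, 0], [[1.9, -17.7, 0], 12, 0], [[2.5, -20.6, 0], 14, 0], [[3.3, -23.4, 0], 16, 0], [[4.2, -26.3, 0], 18, 0], [[5.1, -29.1, 0], 20, 0]]}}

```text
time_s: 18.55
eef_pos: [555.0, 165.3, 111.2]
ee_rot: [0.0, 0.132, 0.991, 0.0]
force: [0.9, 6.0, -3.4]
grip_width: 0.145
```

```bash
python3 st.py
```

```text
t 18.55 pos [555.  165.3 111.2] xang 164.77 F [ 0.9  6.  -3.4] M [ 0.88 -0.27 -0.21] grip 0.145
ring [0.3 1.2] zu 1.2 TorqueNut 0.3 handle rel -6.3
```

Call:
{"method": "move_arm", "body": {"series": [[[0.1, -3, 0], 2, 0], [[0.2, -5.9, 0], 4, 0], [[0.5, -8.9, 0], 6, 0], [[0.8, -11.8, 0], 8, 0], [[1.3, -14.8, 0], 10, 0], [[1.9, -17.7, 0], 12, 0], [[2.5, -20.6, 0], 14, 0], [[3.3, -23.4, 0], 16, 0], [[4.2, -26.3, 0], 18, 0], [[5.1, -29.1, 0], 20, 0]]}}

```text
time_s: 19.8
eef_pos: [542.4, 138.8, 111.1]
ee_rot: [-0.0, 0.303, 0.953, 0.001]
force: [1.0, 6.7, -2.8]
grip_width: 0.148
```

```bash
python3 st.py
```

```text
t 19.8 pos [542.4 138.8 111.1] xang 144.77 F [ 1.   6.7 -2.8] M [ 1.09 -0.15 -0.25] grip 0.148
ring [0.2 1.3] zu 1.1 TorqueNut 0.26 handle rel -26.3
```

Call:
{"method": "move_arm", "body": {"series": [[[0.1, -3, 0], 2, 0], [[0.2, -5.9, 0], 4, 0], [[0.5, -8.9, 0], 6, 0], [[0.8, -11.8, 0], 8, 0], [[1.1, -13.3, 0], 9, 0], [[1.1, -13.3, 0], 9, 0], [[0.5, -8.9, 0], 6, 0], [[0.2, -5.9, 0], 4, 0], [[0.2, -5.9, 0], 4, 0]]}}

```text
time_s: 20.92
eef_pos: [539.1, 133.7, 111.2]
ee_rot: [0.0, 0.335, 0.942, 0.0]
force: [1.4, 2.2, -2.2]
grip_width: 0.142
```

```bash
python3 st.py
```

```text
t 20.93 pos [539.1 133.7 111.2] xang 140.9 F [ 1.4  2.2 -2.2] M [ 0.46 -0.25 -0.16] grip 0.142
ring [0.5 0.8] zu 1.2 TorqueNut 0.06 handle rel -30.2
```

Call:
{"method": "move_arm", "body": {"series": [[[0, 0, -4], 0, 0], [[0, 0, -12], 0, 0], [[0, 0, -20], 0, 0], [[0, 0, -27], 0, 0], [[0, 0, -29], 0, 0], [[0, 0, -29], 0, 0]]}}

```text
time_s: 21.68
eef_pos: [539.0, 133.6, 140.3]
ee_rot: [0.0, 0.334, 0.942, -0.0]
force: [0.1, 0.1, -2.9]
grip_width: 0.146
```

Call:
{"method": "move_arm", "body": {"series": [[[0.5, 8.9, 0], -6, 0], [[1.9, 17.7, 0], -12, 0], [[4.2, 26.3, 0], -18, 0], [[7.4, 34.6, 0], -24, 0], [[11.4, 42.5, 0], -30, 0], [[16.2, 50, 0], -36, 0], [[21.8, 56.9, 0], -42, 0], [[28.1, 63.2, 0], -48, 0], [[35, 68.8, 0], -54, 0], [[42.6, 73.6, 0], -60, 0]]}}

```text
time_s: 22.92
eef_pos: [552.1, 217.9, 139.7]
ee_rot: [-0.0, -0.183, 0.983, -0.0]
force: [0.3, 0.5, -2.2]
grip_width: 0.143
```

```bash
python3 st.py; python3 - <<'E'
from h import *
a,d=ctrl.capture("top"); save("t5top",a,(160,170,240,245),8)
E
```

```text
t 22.93 pos [552.1 217.9 139.7] xang 201.14 F [ 0.3  0.5 -2.2] M [ 0.02 -0.03 -0.03] grip 0.143
ring [0.1 0.8] zu 29.7 TorqueNut -0.0 handle rel 30.0
```

View pics/t5top.png

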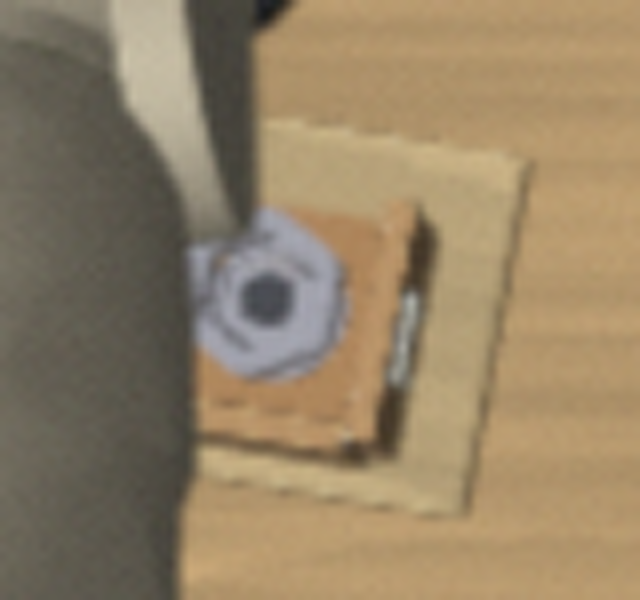

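Same picture as before: the ring is concentric with the stud at about (265,298) in the crop. Lowering.

Call:
{"method": "move_arm", "body": {"series": [[[0, 0, 4], 0, 0], [[0, 0, 8], 0, 0], [[0, 0, 11], 0, 0], [[0, 0, 13], 0, 0], [[0, 0, 15], 0, 0], [[0, 0, 17], 0, 0]]}}

```text
time_s: 23.72
eef_pos: [552.3, 217.7, 123.1]
ee_rot: [0.0, -0.182, 0.983, -0.0]
force: [0.0, -0.2, -2.8]
grip_width: 0.145
```

```bash
python3 st.py
```

```text
t 23.73 pos [552.3 217.7 123.1] xang 200.93 F [ 0.  -0.2 -2.8] M [ 0.03  0.01 -0.02] grip 0.145
ring [0.3 0.8] zu 13.1 TorqueNut -0.04 handle rel 29.8
```

Call:
{"method": "move_arm", "body": {"series": [[[0, 0, 2], 0, 0], [[0, 0, 4], 0, 0], [[0, 0, 6], 0, 0], [[0, 0, 8], 0, 0]]}}

```text
time_s: 24.22
eef_pos: [552.3, 217.7, 115.0]
ee_rot: [-0.0, -0.182, 0.983, 0.0]
force: [-0.1, 0.4, -2.6]
grip_width: 0.142
```

```bash
python3 st.py
```

```text
t 24.23 pos [552.3 217.7 115. ] xang 200.93 F [-0.1  0.4 -2.6] M [ 0. -0. -0.] grip 0.142
ring [0.2 0.8] zu 5.0 TorqueNut 0.03 handle rel 29.8
```

Call:
{"method": "move_arm", "body": {"series": [[[0, 0, 2], 0, 0], [[0, 0, 3.9], 0, 0], [[0.1, -3, 3.9], 2, 0], [[0.2, -5.9, 3.9], 4, 0], [[0.5, -8.9, 3.9], 6, 0], [[0.8, -11.8, 3.9], 8, 0], [[1.3, -14.8, 3.9], 10, 0], [[1.9, -17.7, 3.9], 12, 0], [[2.5, -20.6, 3.9], 14, 0], [[3.3, -23.4, 3.9], 16, 0]]}}

```text
time_s: 25.48
eef_pos: [557.8, 194.7, 111.4]
ee_rot: [0.0, -0.042, 0.999, 0.0]
force: [2.6, 4.0, -2.4]
grip_width: 0.14
```

```bash
python3 st.py
```

```text
t 25.48 pos [557.8 194.7 111.4] xang 184.79 F [ 2.6  4.  -2.4] M [ 0.83 -0.39 -0.11] grip 0.14
ring [0.4 1.1] zu 1.4 TorqueNut 0.2 handle rel 13.7
```

Call:
{"method": "move_arm", "body": {"series": [[[0, -1.5, 0], 1, 0], [[0.1, -3, 0], 2, 0], [[0.1, -4.4, 0], 3, 0], [[0.2, -5.9, 0], 4, 0], [[0.3, -7.4, 0], 5, 0], [[0.5, -8.9, 0], 6, 0], [[0.6, -10.4, 0], 7, 0], [[0.8, -11.8, 0], 8, 0]]}}

```text
time_s: 26.48
eef_pos: [558.0, 183.0, 111.4]
ee_rot: [0.0, 0.028, 1.0, 0.0]
force: [2.8, 4.5, -2.2]
grip_width: 0.141
```

```bash
python3 st.py
```

```text
t 26.48 pos [558.  183.  111.4] xang 176.83 F [ 2.8  4.5 -2.2] M [ 0.79 -0.39 -0.14] grip 0.141
ring [0.4 1.2] zu 1.4 TorqueNut 0.25 handle rel 5.7
```

Call:
{"method": "move_arm", "body": {"series": [[[0, -1.1, 0], 0.75, 0], [[0, -2.2, 0], 1.5, 0], [[0, -2.2, 0], 1.5, 0]]}}

```text
time_s: 26.85
eef_pos: [557.8, 180.7, 111.4]
ee_rot: [0.0, 0.041, 0.999, 0.0]
force: [2.6, 4.9, -2.5]
grip_width: 0.142
```

Call:
{"method": "move_arm", "body": {"series": [[[0, -1.1, 0], 0.75, 0], [[0, -2.2, 0], 1.5, 0], [[0, -2.2, 0], 1.5, 0]]}}

```text
time_s: 27.22
eef_pos: [557.6, 178.5, 111.3]
ee_rot: [0.0, 0.054, 0.999, 0.0]
force: [1.4, 5.1, -3.5]
grip_width: 0.144
```

Call:
{"method": "move_arm", "body": {"series": [[[0, -1.1, 0], 0.75, 0], [[0, -2.2, 0], 1.5, 0], [[0, -2.2, 0], 1.5, 0]]}}

```text
time_s: 27.6
eef_pos: [557.3, 176.3, 111.3]
ee_rot: [0.0, 0.067, 0.998, 0.0]
force: [2.1, 4.4, -3.6]
grip_width: 0.14
```

Call:
{"method": "move_arm", "body": {"series": [[[0, -1.1, 0], 0.75, 0], [[0.1, -2.2, 0], 1.5, 0], [[0.1, -2.2, 0], 1.5, 0]]}}

```text
time_s: 27.98
eef_pos: [557.0, 174.2, 111.3]
ee_rot: [0.0, 0.08, 0.997, 0.0]
force: [2.8, 4.6, -1.9]
grip_width: 0.142
```

Call:
{"method": "move_arm", "body": {"series": [[[0, -1.1, 0], 0.75, 0], [[0, -2.2, 0], 1.5, 0], [[0, -2.2, 0], 1.5, 0]]}}

```text
time_s: 28.35
eef_pos: [556.6, 172.0, 111.3]
ee_rot: [0.0, 0.093, 0.996, 0.0]
force: [0.8, 4.5, -2.5]
grip_width: 0.142
```

Call:
{"method": "move_arm", "body": {"series": [[[0, -1.1, 0], 0.75, 0], [[0, -2.2, 0], 1.5, 0], [[0, -2.2, 0], 1.5, 0]]}}

```text
time_s: 28.72
eef_pos: [556.1, 169.8, 111.3]
ee_rot: [0.0, 0.106, 0.994, 0.0]
force: [2.4, 4.3, -2.8]
grip_width: 0.143
```

Call:
{"method": "move_arm", "body": {"series": [[[0, -1.1, 0], 0.75, 0], [[0.1, -2.2, 0], 1.5, 0], [[0.1, -2.2, 0], 1.5, 0]]}}

```text
time_s: 29.1
eef_pos: [555.6, 167.7, 111.3]
ee_rot: [0.0, 0.119, 0.993, 0.0]
force: [1.7, 3.9, -3.1]
grip_width: 0.145
```

Call:
{"method": "move_arm", "body": {"series": [[[0, -1.1, 0], 0.75, 0], [[0, -2.2, 0], 1.5, 0], [[0, -2.2, 0], 1.5, 0]]}}

```text
time_s: 29.48
eef_pos: [555.1, 165.5, 111.3]
ee_rot: [-0.0, 0.132, 0.991, 0.0]
force: [1.4, 4.1, -2.3]
grip_width: 0.14
```

Call:
{"method": "move_arm", "body": {"series": [[[0, -1.1, 0], 0.75, 0], [[0.1, -2.2, 0], 1.5, 0], [[0.1, -2.2, 0], 1.5, 0]]}}

```text
time_s: 29.85
eef_pos: [554.5, 163.4, 111.3]
ee_rot: [0.0, 0.144, 0.99, 0.0]
force: [1.3, 5.1, -1.6]
grip_width: 0.143
```

```bash
python3 st.py
```

```text
t 29.85 pos [554.5 163.4 111.3] xang 163.39 F [ 1.3  5.1 -1.6] M [ 0.77 -0.33 -0.23] grip 0.143
ring [0.3 1.2] zu 1.3 TorqueNut 0.22 handle rel -7.7
```

Call:
{"method": "move_arm", "body": {"series": [[[0, -1.1, 0], 0.75, 0], [[0, -2.2, 0], 1.5, 0], [[0, -2.2, 0], 1.5, 0]]}}

```text
time_s: 30.22
eef_pos: [553.8, 161.4, 111.3]
ee_rot: [0.0, 0.157, 0.988, 0.0]
force: [1.5, 5.1, -2.2]
grip_width: 0.142
```

Call:
{"method": "move_arm", "body": {"series": [[[0, -1.1, 0], 0.75, 0], [[0, -2.2, 0], 1.5, 0], [[0, -2.2, 0], 1.5, 0]]}}

```text
time_s: 30.6
eef_pos: [553.2, 159.6, 111.3]
ee_rot: [0.0, 0.17, 0.985, 0.001]
force: [2.1, 8.2, -3.1]
grip_width: 0.141
```

```bash
python3 st.py
```

```text
t 30.6 pos [553.2 159.6 111.3] xang 160.41 F [ 2.1  8.2 -3.1] M [ 1.21 -0.46 -0.07] grip 0.141
ring [0.4 1.6] zu 1.3 TorqueNut 0.64 handle rel -10.7
```

Call:
{"method": "move_arm", "body": {"series": [[[0, -0.4, 0], 0.3, 0], [[0, -0.8, 0], 0.6, 0], [[0, -0.8, 0], 0.6, 0]]}}

```text
time_s: 30.98
eef_pos: [553.0, 159.0, 111.4]
ee_rot: [0.0, 0.175, 0.985, 0.001]
force: [4.3, 8.3, -3.4]
grip_width: 0.141
```

```bash
python3 st.py
```

```text
t 30.98 pos [553.  159.  111.4] xang 159.84 F [ 4.3  8.3 -3.4] M [ 1.38 -0.57  0.08] grip 0.141
ring [0.5 1.8] zu 1.4 TorqueNut 0.87 handle rel -11.3
```

Call:
{"method": "move_arm", "body": {"series": [[[0, -0.6, 0], 0.3, 0], [[0, -1.2, 0], 0.6, 0], [[0, -1.2, 0], 0.6, 0]]}}

```text
time_s: 31.35
eef_pos: [552.6, 158.2, 111.4]
ee_rot: [0.0, 0.18, 0.984, 0.001]
force: [3.7, 10.9, -3.2]
grip_width: 0.148
```

```bash
python3 st.py
```

```text
t 31.35 pos [552.6 158.2 111.4] xang 159.24 F [ 3.7 10.9 -3.2] M [ 1.71 -0.63  0.11] grip 0.148
ring [0.4 1.8] zu 1.4 TorqueNut 1.09 handle rel -11.9
```

Call:
{"method": "move_arm", "body": {"series": [[[0, -0.6, 0], 0.3, 0], [[0, -1.2, 0], 0.6, 0], [[0, -1.2, 0], 0.6, 0], [[0, -1.2, 0], 0.6, 0]]}}

```text
time_s: 31.85
eef_pos: [552.3, 157.4, 111.5]
ee_rot: [0.001, 0.185, 0.983, 0.001]
force: [4.0, 12.2, -3.6]
grip_width: 0.143
```

```bash
python3 st.py
```

```text
t 31.85 pos [552.3 157.4 111.5] xang 158.64 F [ 4.  12.2 -3.6] M [ 2.04 -0.72  0.19] grip 0.143
ring [0.4 1.8] zu 1.5 TorqueNut 1.27 handle rel -12.5
```

Call:
{"method": "move_arm", "body": {"series": [[[0, -0.4, 0], 0.2, 0], [[0, -0.8, 0], 0.4, 0], [[0, -0.8, 0], 0.4, 0], [[0, -0.8, 0], 0.4, 0], [[0, -0.8, 0], 0.4, 0], [[0, -0.8, 0], 0.4, 0]]}}

```text
time_s: 32.6
eef_pos: [552.0, 156.8, 111.5]
ee_rot: [0.001, 0.189, 0.982, 0.001]
force: [4.7, 14.0, -4.0]
grip_width: 0.142
```

```bash
python3 st.py; python3 - <<'E'
from h import *
for n in("side","top"):
    a,d=ctrl.capture(n); np.savez("pics/6%s.npz"%n,a=a,d=d)
    save("t6"+n,a,(165,120,265,205) if n=="side" else (140,130,260,240),6)
E
```

```text
t 32.6 pos [552.  156.8 111.5] xang 158.25 F [ 4.7 14.  -4. ] M [ 2.24 -0.83  0.14] grip 0.142
ring [0.4 1.8] zu 1.5 TorqueNut 1.39 handle rel -12.8
```

View pics/t6side.png

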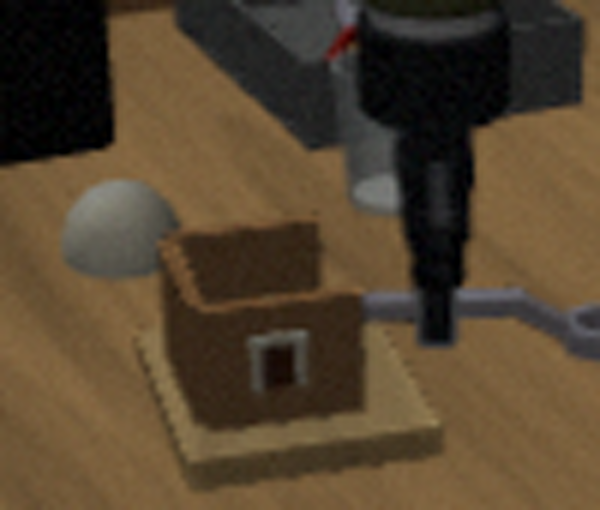

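View pics/t6top.png

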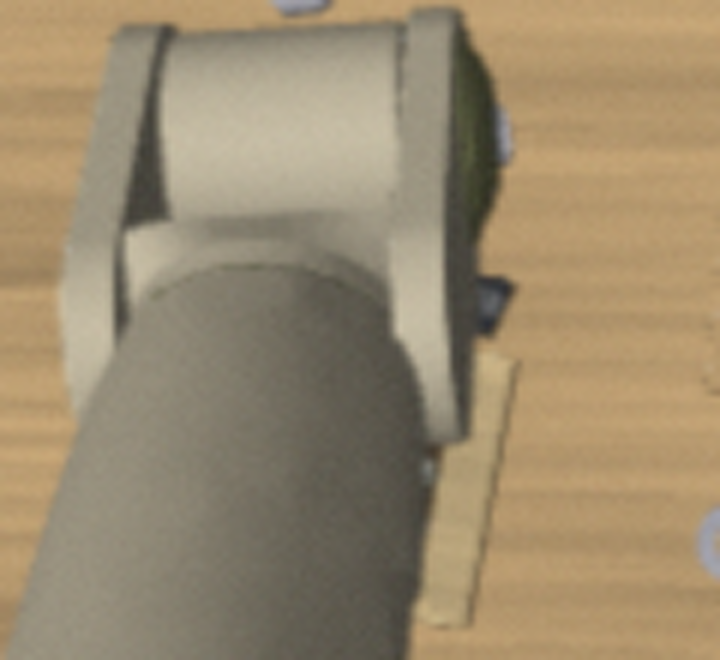

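Call:
{"method": "move_arm", "body": {"series": [[[0, 1.5, 0], -1, 0], [[0.1, 3, 0], -2, 0], [[0.2, 5.9, 0], -4, 0], [[0.4, 8.1, 0], -5.5, 0], [[0.6, 10.4, 0], -7, 0], [[0.6, 10.4, 0], -7, 0]]}}

```text
time_s: 33.45
eef_pos: [555.0, 165.4, 111.3]
ee_rot: [0.0, 0.128, 0.992, -0.0]
force: [1.5, 3.6, -2.5]
grip_width: 0.141
```

```bash
python3 st.py
```

```text
t 33.45 pos [555.  165.4 111.3] xang 165.25 F [ 1.5  3.6 -2.5] M [ 0.62 -0.48 -0.37] grip 0.141
ring [0.1 0.5] zu 1.3 TorqueNut -0.04 handle rel -5.8
```

Torque is about zero. Lifting straight up to clear the walls.

Call:
{"method": "move_arm", "body": {"series": [[[0, 0, -4], 0, 0], [[0, 0, -12], 0, 0], [[0, 0, -20], 0, 0], [[0, 0, -30], 0, 0], [[0, 0, -45], 0, 0], [[0, 0, -62], 0, 0], [[0, 0, -80], 0, 0], [[0, 0, -95], 0, 0], [[0, 0, -100], 0, 0], [[0, 0, -100], 0, 0]]}}

```text
time_s: 34.7
eef_pos: [554.9, 165.3, 211.3]
ee_rot: [-0.0, 0.128, 0.992, -0.0]
force: [-0.5, 0.6, -1.8]
grip_width: 0.145
```

```bash
python3 st.py; python3 - <<'E'
from h import *
print(to_tool([532,-155.5,211],xang=170.4))
E
```

```text
t 34.7 pos [554.9 165.3 211.3] xang 165.24 F [-0.5  0.6 -1.8] M [-0.   -0.04 -0.03] grip 0.145
ring [0.  0.5] zu 101.3 TorqueNut 0.0 handle rel -5.9
(array([-5.960e+01, -3.161e+02,  3.000e-01]), np.float64(-5.16), np.float64(165.24))
```

Call:
{"method": "move_arm", "body": {"series": [[[-3, -15, 0], 0, 0], [[-9, -46, 0], -1, 0], [[-16, -86, 0], -1.5, 0], [[-24, -126, 0], -2, 0], [[-31, -166, 0], -3, 0], [[-39, -206, 0], -4, 0], [[-47, -246, 0], -5, 0], [[-53, -282, 0], -5, 0], [[-58, -306, 0], -5, 0], [[-59.5, -316, 0], -5, 0]]}}

```text
time_s: 35.95
eef_pos: [531.3, -157.1, 210.7]
ee_rot: [-0.0, 0.086, 0.996, 0.0]
force: [0.4, 0.7, -2.3]
grip_width: 0.146
```

```bash
python3 st.py; python3 - <<'E'
from h import *
a,d=ctrl.capture("side");np.savez("pics/7side.npz",a=a,d=d);save("t7",a,(150,120,370,280),3.5)
a,d=ctrl.capture("top");np.savez("pics/7top.npz",a=a,d=d);save("t7t",a,(155,170,240,245),8)
E
```

```text
t 35.95 pos [ 531.3 -157.1  210.7] xang 170.12 F [ 0.4  0.7 -2.3] M [ 0.03 -0.   -0.02] grip 0.146
ring [ -25.1 -329. ] zu 100.7 TorqueNut 0.14 handle rel -1.0
```

View pics/t7.png

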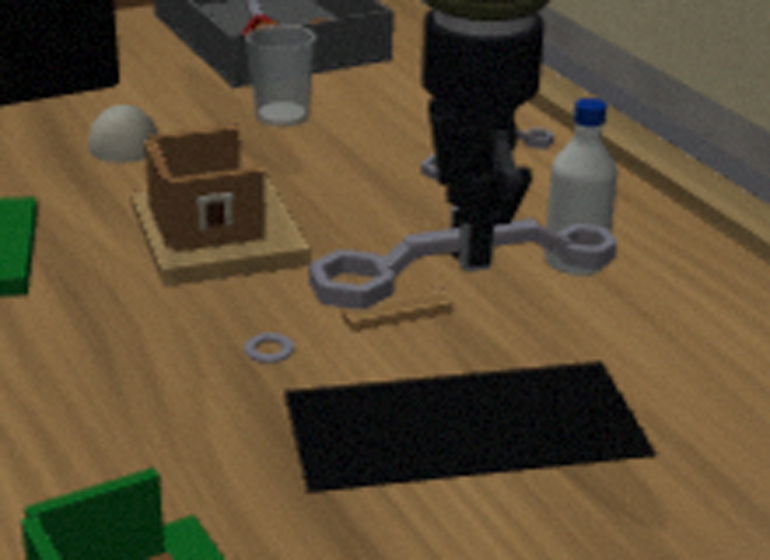

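View pics/t7t.png

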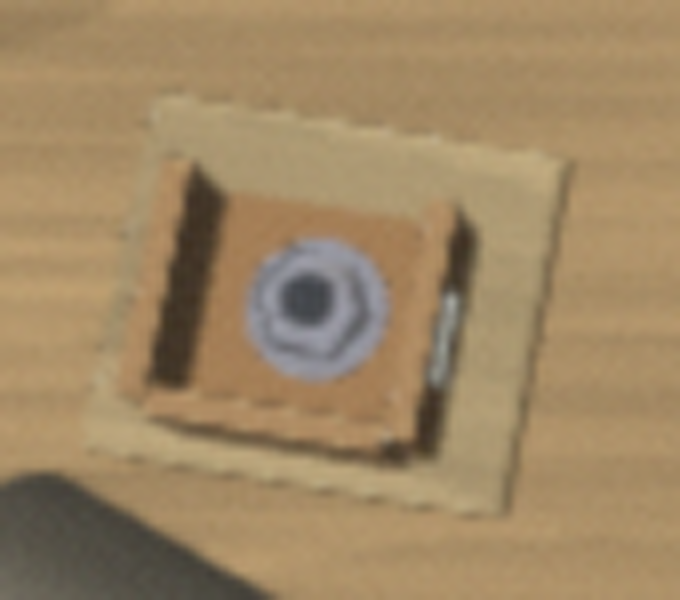

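Call:
{"method": "move_arm", "body": {"series": [[[0, 0, 10], 0, 0], [[0, 0, 30], 0, 0], [[0, 0, 55], 0, 0], [[0, 0, 80], 0, 0], [[0, 0, 100], 0, 0], [[0, 0, 113], 0, 0], [[0, 0, 120], 0, 0], [[0, 0, 124], 0, 0], [[0, 0, 126.5], 0, 0], [[0, 0, 127], 0, 0]]}}

```text
time_s: 37.3
eef_pos: [532.1, -155.5, 84.5]
ee_rot: [0.0, 0.085, 0.996, -0.0]
force: [-0.2, 0.2, -2.6]
grip_width: 0.141
```

```bash
python3 st.py
```

```text
t 37.3 pos [ 532.1 -155.5   84.5] xang 170.23 F [-0.2  0.2 -2.6] M [-0.   -0.04  0.01] grip 0.141
ring [ -24.4 -327.5] zu -25.5 TorqueNut -0.06 handle rel -0.9
```

Call:
{"method": "move_arm", "body": {"series": [[[0, 0, 0.5], 0, 0], [[0, 0, 1], 0, 0], [[0, 0, 1.3], 0, 0], [[0, 0, 1.3], 0, 0]]}}

```text
time_s: 37.8
eef_pos: [532.1, -155.4, 83.4]
ee_rot: [0.0, 0.085, 0.996, -0.0]
force: [-2.1, 0.1, 4.7]
grip_width: 0.146
```

```bash
python3 st.py
```

```text
t 37.8 pos [ 532.1 -155.4   83.4] xang 170.24 F [-2.1  0.1  4.7] M [ 0.13  0.36 -0.06] grip 0.146
ring [ -24.4 -327.5] zu -26.6 TorqueNut -0.79 handle rel -0.9
```

Touching the mat. Opening, then rising.

Call:
{"method": "move_arm", "body": {"series": [[[0, 0, 0], 0, 0.2], [[0, 0, 0], 0, 0.4], [[0, 0, 0], 0, 0.7], [[0, 0, 0], 0, 1], [[0, 0, 0], 0, 1], [[0, 0, 0], 0, 1], [[0, 0, 0], 0, 1], [[0, 0, 0], 0, 1]]}}

```text
time_s: 38.8
eef_pos: [532.0, -155.4, 83.0]
ee_rot: [0.0, 0.085, 0.996, -0.0]
force: [0.6, 0.8, -0.2]
grip_width: 1.004
```

Call:
{"method": "move_arm", "body": {"series": [[[0, 0, -8], 0, 1], [[0, 0, -25], 0, 1], [[0, 0, -55], 0, 1], [[0, 0, -90], 0, 1], [[0, 0, -120], 0, 1], [[0, 0, -130], 0, 1], [[0, 0, -130], 0, 1], [[0, 0, -130], 0, 1]]}}

```text
time_s: 39.8
eef_pos: [531.6, -155.2, 211.8]
ee_rot: [-0.001, 0.085, 0.996, 0.0]
force: [0.4, 0.9, 0.7]
grip_width: 1.0
```

```bash
python3 st.py; python3 - <<'E'
from h import *
a,d=ctrl.capture("side");np.savez("pics/8side.npz",a=a,d=d);save("t8",a,(150,120,370,280),3.5)
P=pts("side",d);x,y,z=P[...,0],P[...,1],P[...,2];ai=a.astype(int)
sp=(x>400)&(x<680)&(y>-230)&(y<-60)&(ai.sum(-1)>200)&(z>8)&(z<45)&(abs(ai[...,0]-ai[...,2])<40)
h=P[sp];print(np.percentile(h[:,2],[5,50,95]));h=h[h[:,2]>28];print(h.mean(0))
E
```

```text
t 39.8 pos [ 531.6 -155.2  211.8] xang 170.23 F [0.4 0.9 0.7] M [ 0.03  0.06 -0.01] grip 1.0
ring [ -24.8 -327.3] zu 101.8 TorqueNut 0.17 handle rel -0.9
[14.79985385 18.4300221  36.03029593]
[ 529.46513491 -156.47043074   34.21256478]
```

View pics/t8.png

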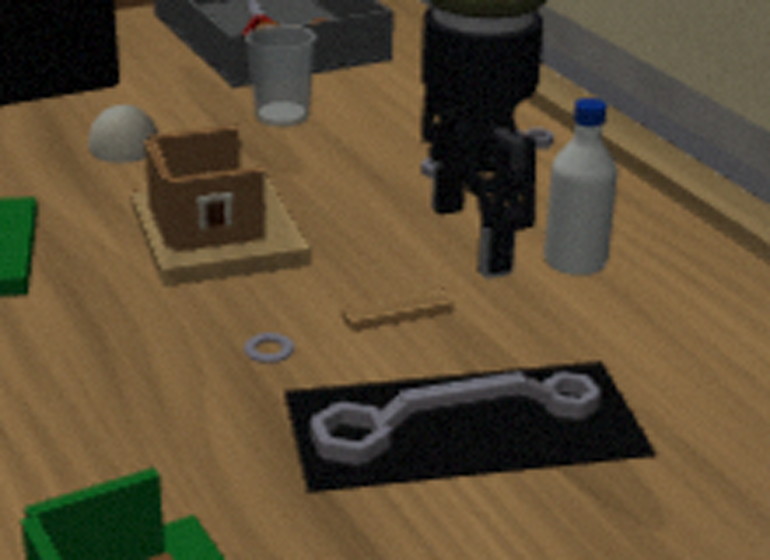

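The picture shows the spanner flat on the mat, with its rings at about (350,432) and (571,394) in the crop. It is released, the gripper is clear above it, and the other things are where they were. Handing in.

```bash
python3 -c "
from rig import ctrl
print(ctrl.finish_job())"
```

```text
the job is handed in; nothing more can be done
None
```

I tightened the nut in the plywood tower to its stop and nipped it up. It took three swings with the big ring and two lift-and-reseats. I then laid the spanner back on the mat, let go, and handed in at about 40 s.

- **Nut:** The torque ran at about 0.2–0.3 N m while the nut turned, then rose at the stop to 1.4 N m and was held for about half a second. These torques are worked out from the wrist readings. The nut turned about 2.6 rad in all, so it started near 0.14, inside the given range. I could not read the nut's angle directly.
- **Seating:** The ring sat about 1–1.5 mm above the nut seat during every swing and came up about 30 mm for each reseat. The handle stayed within about 35° of the tower's x-axis, and I saw no sign of contact with the walls.
- **Spanner:** The last picture shows it flat on the mat, with its middle within about 5 mm of the mat's centre. The gripper is open and well clear above it, and nothing else in view has moved.
- **Disagreement:** Under load the worked-out ring centre sat up to 1.8 mm off my first estimate of the nut's axis. That is within the 6 mm limit, and I put it down to give in the arm and grip plus calibration error.

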